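# Load the otoscope charger and hold its cover half open

## Robot

A 6-joint arm with a two-finger parallel gripper is mounted at the origin on the work surface. World frame = base frame: x ahead of the robot, y to its left, z up, the work surface at z = 0. Lengths are in m, angles in rad, forces in N, time in s.
With the tool pointing down it reaches from about 0.425 to 0.95 m from the base axis. Payload 3.5 kg.
Tool frame: the origin (TCP) lies midway between the tips of the shut fingers; the grasp point (between the pads) lies 19 mm behind it; y points along the fingers, z is the direction in which the jaws open and shut, and the axes are right-handed (so a half turn about y gives the same grasp; the last joint's range is limited). The gripper opens to 85 mm and grips with 20 to 120 N. Pads are 22 mm wide; open, the fingers measure 114 mm over their backs; the gripper's body (76 mm by 85 mm) begins 54 mm behind the grasp point. The pads swing forward as they close: fully open they stand 13 mm farther back than shut.
Start: joints at [-1.364, 0.286, 1.577, -0, 1.279, -0.15], TCP at [0.236, -0.632, 0.231] pointing down, gripper open.
Joint ranges: [-2.77, 2.77], [-0.9, 2.22], [0.21, 2.48], [-1.53, 4.67], [0.24, 2.81], [-2.84, 2.84]. Speed limits (rad/s): [2.79, 2.79, 3.14, 3.14, 3.14, 3.14].

## Interface

Orientations are given as a 3x3 rotation matrix whose columns are the frame's x, y, z axes.
In Python, from cell import ctrl gives the robot as it stands.
- The arm moves only by the tool move_arm, never from a script. Its argument "targets" is a list of rows, each an object of numbers: "dx", "dy", "dz": the shift along the world's x, y, z in m; "yaw": the turn about the world's z in degrees. A call has 1 to 10 rows; each row shifts and turns the commanded pose from where the row before left it; what a row does not reach is not made up. A row lasts 1/12 s, in which the tool goes at most 41.7 mm and 7.16 degrees, less where a joint would pass 70% of its speed; a pose out of reach is approached as far as the arm can. A call with a gripper value outside its range is refused whole. "jaw" is the finger opening in m, from 0 to 0.0854, set as the call begins (left out, the last holds). The fingers move at their own pace and stop on an object; "force" is the grip in N (left out, the last holds). Time passes only in rows, so rows that do not move let the fingers close. It gives the time, the measured TCP pose, the force and the opening at its end, in the units of the state.
- ctrl.state(): the state, without advancing time (a new reading comes with each control period).
- ctrl.camera(name): name is "side" or "top" or "wrist"; returns a dict with "img" (384x512x3 uint8, red, green, blue), "intrinsics" (3x3 intrinsics, pixels), "R" (3x3) and "t" (3): a world point X has camera coordinates R X + t. Camera axes: x right, y down, z forward; pixel columns grow to the right and rows downward; lengths in m; the calibration is good to about 2 mm. A picture is of the moment at which its call begins. There is no depth.
- ctrl.finish_job(): hands the job in, once; it reports no verdict.
The state is a dict: "time_s": time; "q": joint angles; "joint_velocities": joint speeds; "joint_torque": joint torques, N m; "tool_pos": TCP position; "eef_rot": TCP orientation; "ft_force": force on the tool from outside, world axes, zero at the start; "wrist_torque": the same for the moment, N m; "gripper_width": finger opening in m.
Only numpy, scipy, OpenCV 4.12 (cv2) and the standard library are available. Lean on these libraries where they do the work, as an engineer would, in place of code of your own. Each camera call takes 0.05 s, during which the arm holds its last target.

## Task

Stand the white-banded otoscope handle all the way down in the charger's well 1 (one dot) first, then the yellow-banded handle in well 2 (two dots), leaving the plain handle in well 3 and the dish, bin and jar where they are. Then take the clear cover by its steel bar, bring it forward without letting it drop shut, and hold it half open, at 45 degrees above closed, so that the nurse can wipe its inside. Finish while still holding it there: let go and it falls.

Things in the scene. Friction and masses are not known exactly. Their poses are not given: they have to be found in the camera images.
- station: white charging station, a fixed block 200 (x) x 250 (y) x 60 mm high with three round wells in its top; origin at the centre of its underside, its x axis points from the front (robot side) to the hinge side, z up. The cover's hinge runs along its y axis at station x = +90 mm, height 60 mm
- well1 (a point): centre of the mouth of well 1 (marked by one blue dot on its robot side, the well at the station's +y end), at the top face, 60 mm high; round hole 31 mm in diameter with a 2 mm chamfer, 45 mm deep, flat floor; wells lie 70 mm apart, 100 mm in front of the hinge; axes as the station's
- well2 (a point): the same for well 2 (two blue dots), the middle well
- well3 (a point): the same for well 3 (three blue dots), at the station's -y end, already filled by the plain handle
- cover (a joint): angle (rad) of the clear plastic cover above closed: 0 closed, 0.785 half open (45 degrees), 1.75 leaning back on its stop, where it starts. Near-free hinge: above about 1.3 it falls open, below that shut; about 0.28 kg
- cover_bar (a point): middle of the cover's steel grip bar: round, 12 mm thick, 100 mm long, parallel to the hinge, 220 mm from it; 92 mm clear between its end brackets. At cover angle a it lies 220 cos(a) mm in front of the hinge (station -x) and 220 sin(a) mm above it. It may turn between the fingers
- cover_hinge (a point): middle of the hinge axis, along station y, 60 mm above the counter. The cover (blue rim) is a hood 180 mm from hinge to front edge, so the bar is 40 mm beyond that edge, in the rim plane; 240 mm wide, walls 70 mm deep on its outer side, which faces away from the robot when open
- handle_white: otoscope handle, dark green upright round bar 26 mm in diameter up to 95 mm, then a bare steel neck 21 mm in diameter up to its full 105 mm height; black look-only switch on one side; about 0.14 kg; origin at the centre of its flat underside, z up along the bar. White band 46 to 58 mm up, white disc on its top. Starts standing on the counter
- handle_yellow: otoscope handle, dark green upright round bar 26 mm in diameter up to 95 mm, then a bare steel neck 21 mm in diameter up to its full 105 mm height; black look-only switch on one side; about 0.14 kg; origin at the centre of its flat underside, z up along the bar. Yellow band 46 to 58 mm up, yellow disc on its top. Starts standing on the counter
- handle_plain: otoscope handle, dark green upright round bar 26 mm in diameter up to 95 mm, then a bare steel neck 21 mm in diameter up to its full 105 mm height; black look-only switch on one side; about 0.14 kg; origin at the centre of its flat underside, z up along the bar. No band, steel top. Stands in well 3, its underside 15 mm above the counter; stays there
- kidney_dish: bystander: loose stainless kidney dish about 210 x 105 x 39 mm, origin on the counter near its middle
- tip_bin: bystander: loose white plastic tip bin, round, 114 mm in diameter, 136 mm high, origin under its centre
- swab_jar: bystander: loose frosted glass swab jar, 80 mm in diameter, 121 mm high with its steel lid and knob, origin under its centre

How it is judged:
On the way, in this order (a step that is already met when the one before it is completed fails the run):
1. the white-banded handle stands fully down in well 1 and is let go (horizontal distance between handle_white and well1 below 0.006 m and z of handle_white in the frame of well1 below -0.04 m and angle between handle_white's own z axis and vertical below 0.14 rad and contact force between the fingers and handle_white below 0.1 N), for 0.2 s.
2. the yellow-banded handle stands fully down in well 2 and is let go (horizontal distance between handle_yellow and well2 below 0.006 m and z of handle_yellow in the frame of well2 below -0.04 m and angle between handle_yellow's own z axis and vertical below 0.14 rad and contact force between the fingers and handle_yellow below 0.1 N), for 0.2 s.
At the end, for the whole second after the job is handed in: white-banded handle in well 1, yellow in 2, plain in 3, each at least 40 mm deep, within 6 mm of the axis and 8 degrees of upright, untouched; cover still at 45 degrees, 6 either way, carried by the fingers (over 0.3 N) and touching no loose object (all of step 1 and all of step 2 and horizontal distance between handle_plain and well3 below 0.006 m and z of handle_plain in the frame of well3 below -0.04 m and angle between handle_plain's own z axis and vertical below 0.14 rad and contact force between the fingers and handle_plain below 0.1 N and value of joint cover between 0.68 and 0.89 rad and velocity of joint cover between -0.05 and 0.05 rad/s and contact force between the fingers and cover above 0.3 N and contact force between cover and kidney_dish below 0.05 N and contact force between cover and tip_bin below 0.05 N and contact force between cover and swab_jar below 0.05 N and contact force between cover and handle_white below 0.05 N and contact force between cover and handle_yellow below 0.05 N and contact force between cover and handle_plain below 0.05 N); the arm keeps its last pose, push and grip.
It fails at once if the cover drops shut (below 20 degrees) (value of joint cover below 0.35 rad).
It fails at once if the plain handle leaves its place in well 3 (moved more than 15 mm) (distance of handle_plain from where it was at the start of the episode above 0.015 m).
It fails at once if the kidney dish is moved more than 30 mm (distance of kidney_dish from where it was at the start of the episode above 0.03 m).
It fails at once if the tip bin is moved more than 30 mm (distance of tip_bin from where it was at the start of the episode above 0.03 m).
It fails at once if the swab jar is moved more than 30 mm (distance of swab_jar from where it was at the start of the episode above 0.03 m).
It also fails if it takes over 69 s, if anything falls off the work surface, if the arm or the gripper's body presses on something with over 40 N, if the wrist force passes 120 N, or if a joint passes its speed limit or range.

## Working session

There is one attempt and no reset: what is moved stays moved. The work goes in short steps, Python scripts to look and compute and a tool call to move; the robot and the scene stay as the last step left them, time stands still between calls to the robot, and variables do not carry over. Pictures are saved under pics/ and viewed, and the job is handed in when it is done.

Besides the shell and the picture viewer there is one more tool, called after "Emit:" in YAML: its name, and indented under it one key for each argument. move_arm: Moves the arm, as the interface text tells. Its arguments: {"type":"object","properties":{"targets":{"type":"array","items":{"type":"object","properties":{"dx":{"type":"number"},"dy":{"type":"number"},"dz":{"type":"number"},"yaw":{"type":"number"}}}},"jaw":{"type":"number"},"force":{"type":"number"}},"required":["targets"]}

```bash
mkdir -p pics; ls; python3 - <<'E'
from cell import ctrl
import cv2,numpy as np
s=ctrl.state();print(s)
for n in ["side","top","wrist"]:
    c=ctrl.camera(n);cv2.imwrite(f"pics/{n}0.png",c["img"][:,:,::-1]);print(n,c["intrinsics"],c["R"],c["t"])
    np.savez(f"{n}0.npz",**c)
E
```

```text
pics
{'time_s': 0.0, 'q': array([-1.36397678e+00,  2.87191551e-01,  1.57819479e+00,  3.75621682e-06,
        1.27857628e+00, -1.49980635e-01]), 'joint_velocities': array([-8.99538068e-05, -2.05380524e-04,  1.02448907e-04,  7.56339253e-04,
       -4.07187981e-05,  1.00498787e-04]), 'joint_torque': array([-8.97077061e-04, -4.05985701e+01, -2.92626160e+01, -2.02835181e-04,
        5.71671422e-03, -6.93887571e-06]), 'tool_pos': array([ 0.23566647, -0.63182063,  0.22992028]), 'eef_rot': array([[-9.37019708e-01, -4.83148020e-04,  3.49276155e-01],
       [-3.49276306e-01,  2.32019781e-03, -9.37016904e-01],
       [-3.57671907e-04, -9.99997192e-01, -2.34282323e-03]]), 'ft_force': array([ 0.76081679,  0.36321015, -0.13862968]), 'wrist_torque': array([ 0.01052553, -0.00435792, -0.05189119]), 'gripper_width': 0.08549283662327278}
side [[451.3316287    0.         257.98706918]
 [  0.         451.3316287  184.88501488]
 [  0.           0.           1.        ]] [[-0.87130901 -0.49059613 -0.01166368]
 [-0.3457205   0.6305282  -0.69491836]
 [ 0.34827854 -0.60145626 -0.71899404]] [0.55548697 0.22441622 1.09550629]
top [[437.81450826   0.         255.42217661]
 [  0.         437.81450826 188.77856196]
 [  0.           0.           1.        ]] [[-0.0099431  -0.99981187 -0.0166542 ]
 [-0.98721387  0.01246488 -0.15891319]
 [ 0.15909088  0.01486117 -0.98715208]] [0.05390816 0.60206564 1.31329393]
wrist [[289.34911165   0.         262.00853351]
 [  0.         289.34911165 189.72456348]
 [  0.           0.           1.        ]] [[ 0.34945018 -0.93695173 -0.00245583]
 [-0.89405024 -0.33423121  0.29826777]
 [-0.28028332 -0.10203409 -0.95447907]] [-0.67354349 -0.03992033  0.38072274]
```

View pics/side0.png

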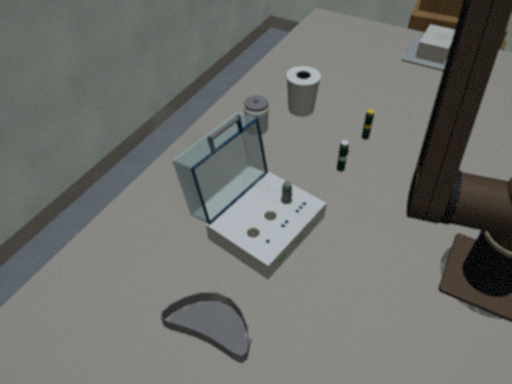

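View pics/top0.png

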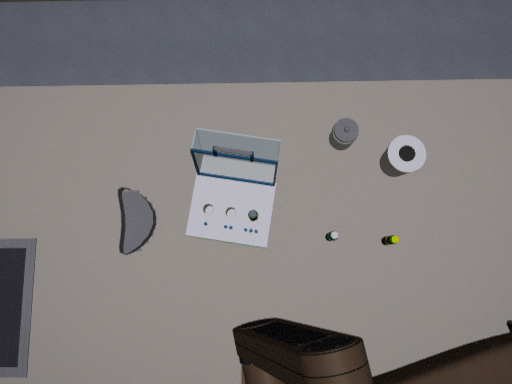

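View pics/wrist0.png

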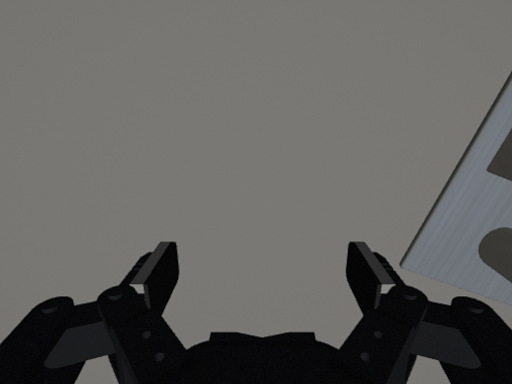

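The top view shows the station near (232,212), the open cover behind it, and the white and yellow handles at about (334,236) and (394,240). The dish, jar and bin are well clear of these. I'll enlarge crops to measure.

```bash
python3 - <<'E'
import cv2
t=cv2.imread("pics/top0.png");s=cv2.imread("pics/side0.png")
def crop(im,x,y,w,h,k,n): cv2.imwrite(n,cv2.resize(im[y:y+h,x:x+w],None,fx=k,fy=k,interpolation=cv2.INTER_CUBIC))
crop(t,180,120,110,130,4.5,"pics/t_st.png")   # 495x585
crop(t,310,215,100,40,8,"pics/t_h.png")
crop(s,170,100,165,175,3.4,"pics/s_st.png")
crop(s,325,95,60,85,7,"pics/s_h.png")
E
```

```text
(no output)
```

View pics/t_st.png

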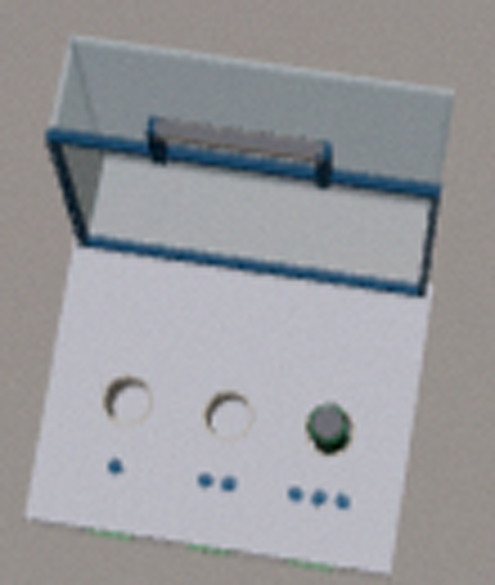

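View pics/t_h.png

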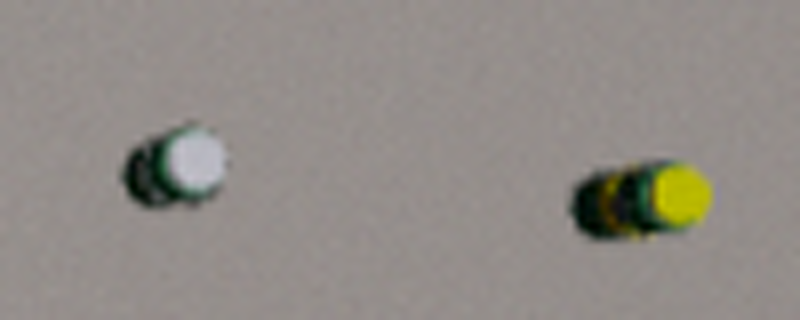

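View pics/s_st.png

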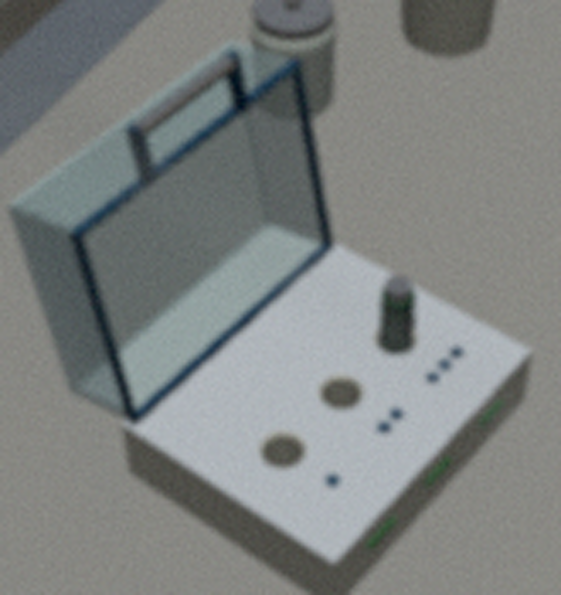

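View pics/s_h.png

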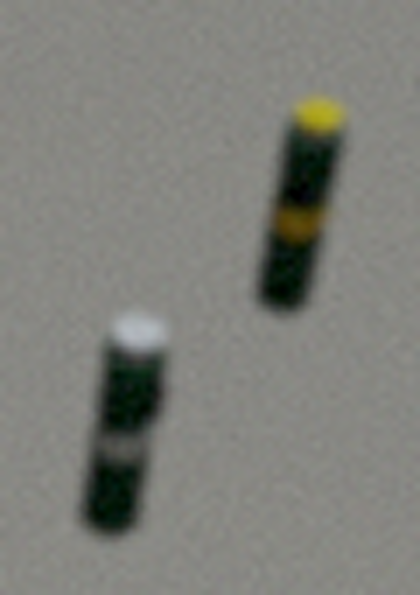

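```bash
cat > h.py <<'E'
import numpy as np
from scipy.optimize import least_squares
class Cam:
    def __init__(s,f):
        d=np.load(f);s.K,s.R,s.t=d["intrinsics"],d["R"],d["t"]
    def proj(s,X):
        p=(s.R@np.asarray(X,float).T).T+s.t;p=p@s.K.T;return p[...,:2]/p[...,2:]
    def ray(s,u,z):
        d=s.R.T@np.linalg.solve(s.K,[u[0],u[1],1]);c=-s.R.T@s.t;return c+d*(z-c[2])/d[2]
def full(c,off,k): return (np.array(c)+.5)/k-.5+np.array(off)
E
python3 - <<'E'
from h import *
T=Cam("top0.npz");S=Cam("side0.npz")
tp={(-10,70,60):(128,400),(-10,0,60):(230,415),(-10,-70,120):(330,422),(-100,125,60):(25,517),(-100,-125,60):(392,573),(90,120,60):(83,243),(90,-120,60):(423,292)}
sp={(-10,70,60):(283,451),(-10,0,60):(341,393),(-10,-70,120):(398,284),(-100,125,60):(335,563),(-100,-125,60):(531,352),(90,120,60):(135,416),(90,-120,60):(328,245)}
obs=[(T,np.array(k)/1e3,full(v,(180,120),4.5)) for k,v in tp.items()]+[(S,np.array(k)/1e3,full(v,(170,100),3.4)) for k,v in sp.items()]
def W(p,X):
    c,s=np.cos(p[2]),np.sin(p[2]);return np.array([p[0]+c*X[0]-s*X[1],p[1]+s*X[0]+c*X[1],X[2]])
f=lambda p:np.concatenate([c.proj(W(p,X))-u for c,X,u in obs])
r=least_squares(f,[.6,0,-.1],loss="soft_l1");p=r.x;print(p,np.degrees(p[2]));print(f(p).reshape(-1,2).round(2))
for n,cc in(("top",obs[:7]),("side",obs[7:])):
    g=lambda p:np.concatenate([c.proj(W(p,X))-u for c,X,u in cc])
    print(n,least_squares(g,[.6,0,-.1]).x)
for n,y in(("w1",.07),("w2",0),("w3",-.07)):print(n,W(p,[-.01,y,.06]))
print("hinge",W(p,[.09,0,.06]))
a=1.75;print("bar",W(p,[.09-.22*np.cos(a),0,.06+.22*np.sin(a)]))
for n,a in(("top",[(160,130),(325,155)]),("side",[(143,128),(232,60)])):
    C=T if n=="top" else S
    for s_,u in zip((46,-46),a):
        uu=full(u,(180,120),4.5) if n=="top" else full(u,(170,100),3.4)
        print(n,uu,[C.proj(W(p,[.09-.22*np.cos(a_),s_/1e3,.06+.22*np.sin(a_)])) for a_ in(1.7,1.75,1.8)])
for n,tu,tb,su,sb in(("white",(196,161),(150,185),(140,330),(110,520)),("yellow",(681,195),(602,208),(320,114),(285,297))):
    print(n,"top-disc",T.ray(full(tu,(310,215),8),.105),"side-disc",S.ray(full(su,(325,95),7),.105))
    X=least_squares(lambda q:np.concatenate([T.proj([*q,.105])-full(tu,(310,215),8),S.proj([*q,.105])-full(su,(325,95),7)]),[.5,-.2]);print(X.x,X.fun)
E
```

```text
[ 0.54153584  0.12233834 -0.16035832] -9.18785471669957
[[-0.05 -0.48]
 [-0.22 -0.45]
 [-0.29 -0.69]
 [ 0.11 -0.04]
 [-0.1  -0.1 ]
 [-0.53  0.4 ]
 [ 0.39  0.71]
 [-0.07 -0.58]
 [-0.02 -0.45]
 [ 0.01  0.02]
 [-0.29 -0.12]
 [ 0.03 -0.88]
 [ 0.34  2.76]
 [ 1.59  0.68]]
top [ 0.54122824  0.1220351  -0.16010826]
side [ 0.54226432  0.12200051 -0.16407072]
w1 [0.54284117 0.19303697 0.06      ]
w2 [0.53166414 0.12393506 0.06      ]
w3 [0.5204871  0.05483315 0.06      ]
hinge [0.63038115 0.10796787 0.06      ]
bar [0.66909217 0.10170647 0.27647691]
top [215.16666667 148.5       ] [array([214.89137593, 151.56443486]), array([215.639931  , 147.73498096]), array([216.3995426 , 144.01686316])]
top [251.83333333 154.05555556] [array([249.59349125, 156.56502903]), array([250.24309316, 152.70865484]), array([250.88879699, 148.96189863])]
side [211.70588235 137.29411765] [array([214.14201816, 139.14416917]), array([210.72847781, 137.83756777]), array([207.40624673, 136.74202583])]
side [237.88235294 117.29411765] [array([239.94526878, 119.56557275]), array([236.54481317, 118.42549084]), array([233.2232883 , 117.49120481])]
white top-disc [ 0.45477859 -0.18218242  0.105     ] side-disc [ 0.45650195 -0.18569265  0.105     ]
[ 0.4554407  -0.18321957] [ 0.34707422 -0.23133363  0.02369467  0.61234178]
yellow top-disc [ 0.44054893 -0.35766952  0.105     ] side-disc [ 0.44165433 -0.35965802  0.105     ]
[ 0.44095498 -0.35812512] [ 0.14877531 -0.14193124  0.04787059  0.33050809]
```

Emit:
move_arm:
  targets:
    - {"dx": 0.0157, "dy": 0.032, "yaw": 4.3}
    - {"dx": 0.0157, "dy": 0.032, "yaw": 4.3}
    - {"dx": 0.0157, "dy": 0.032, "yaw": 4.3}
    - {"dx": 0.0157, "dy": 0.032, "yaw": 4.3}
    - {"dx": 0.0157, "dy": 0.032, "yaw": 4.3}
    - {"dx": 0.0157, "dy": 0.032, "yaw": 4.3}
    - {"dx": 0.0157, "dy": 0.032, "yaw": 4.3}
    - {"dx": 0.0157, "dy": 0.032, "yaw": 4.3}
    - {"dx": 0.0157, "dy": 0.032, "yaw": 4.3}
    - {"dx": 0.0157, "dy": 0.032, "yaw": 4.3}
  jaw: 0.0854
  force: 40

```text
schema error: expected keys dx, dy, dz, yaw
```

Emit:
move_arm:
  targets:
    - {"dx": 0.0157, "dy": 0.032, "yaw": 4.3}
    - {"dx": 0.0157, "dy": 0.032, "yaw": 4.3}
    - {"dx": 0.0157, "dy": 0.032, "yaw": 4.3}
    - {"dx": 0.0157, "dy": 0.032, "yaw": 4.3}
    - {}
    - {}
    - {}

```text
schema error: expected keys dx, dy, dz, yaw
```

```bash
python3 - <<'E'
from cell import ctrl
import cv2,numpy as np
s=ctrl.state();print(s["time_s"],s["tool_pos"],s["eef_rot"],s["q"])
for n in ["wrist"]:
    c=ctrl.camera(n);cv2.imwrite(f"pics/{n}1.png",c["img"][:,:,::-1]);np.savez(f"{n}1.npz",**c)
E
```

```text
0.15 [ 0.23568757 -0.63196811  0.23025506] [[-9.37004547e-01 -3.90320124e-04  3.49316943e-01]
 [-3.49317060e-01  1.80724373e-03 -9.37002842e-01]
 [-2.65569789e-04 -9.99998291e-01 -1.82974107e-03]] [-1.36398580e+00  2.86984213e-01  1.57783184e+00 -1.13868766e-05
  1.27862549e+00 -1.50028594e-01]
```

View pics/wrist1.png

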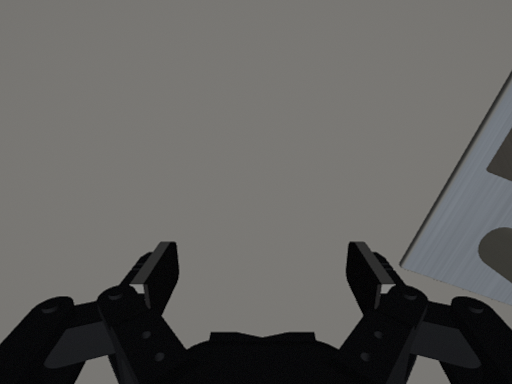

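The moves were refused because every row needs all four keys, so the arm hasn't moved.

Emit:
move_arm:
  targets:
    - {"dx": 0.0157, "dy": 0.032, "dz": 0, "yaw": 4.3}
    - {"dx": 0.0157, "dy": 0.032, "dz": 0, "yaw": 4.3}
    - {"dx": 0.0157, "dy": 0.032, "dz": 0, "yaw": 4.3}
    - {"dx": 0.0157, "dy": 0.032, "dz": 0, "yaw": 4.3}
    - {"dx": 0.0157, "dy": 0.032, "dz": 0, "yaw": 4.3}
    - {"dx": 0.0157, "dy": 0.032, "dz": 0, "yaw": 4.3}
    - {"dx": 0.0157, "dy": 0.032, "dz": 0, "yaw": 4.3}
    - {"dx": 0.0157, "dy": 0.032, "dz": 0, "yaw": 4.3}
    - {"dx": 0.0157, "dy": 0.032, "dz": 0, "yaw": 4.3}
    - {"dx": 0.0157, "dy": 0.032, "dz": 0, "yaw": 4.3}
  jaw: 0.0854
  force: 40

```text
time_s: 1.03
tool_pos: [0.3931, -0.3107, 0.2312]
eef_rot: [[-0.444, 0.0, 0.896], [-0.896, -0.0, -0.444], [-0.0, -1.0, 0.0]]
ft_force: [-0.8, -0.5, -0.1]
gripper_width: 0.0853
```

Emit:
move_arm:
  targets:
    - {"dx": 0.0157, "dy": 0.032, "dz": 0, "yaw": 4.3}
    - {"dx": 0.0157, "dy": 0.032, "dz": 0, "yaw": 4.3}
    - {"dx": 0.0157, "dy": 0.032, "dz": 0, "yaw": 4.3}
    - {"dx": 0.0157, "dy": 0.032, "dz": 0, "yaw": 4.3}
    - {"dx": 0, "dy": 0, "dz": 0, "yaw": 0}
    - {"dx": 0, "dy": 0, "dz": 0, "yaw": 0}
    - {"dx": 0, "dy": 0, "dz": 0, "yaw": 0}

```text
time_s: 1.62
tool_pos: [0.4554, -0.1846, 0.2312]
eef_rot: [[-0.163, -0.0, 0.987], [-0.987, -0.0, -0.163], [0.0, -1.0, -0.0]]
ft_force: [-0.8, -0.8, 0.5]
gripper_width: 0.0856
```

```bash
python3 - <<'E'
from cell import ctrl
import cv2,numpy as np
s=ctrl.state();print(s["time_s"],s["tool_pos"],s["eef_rot"],s["q"])
for n in ["wrist"]:
    c=ctrl.camera(n);cv2.imwrite(f"pics/{n}1b.png",c["img"][:,:,::-1]);np.savez(f"{n}1.npz",**c)
E
```

```text
1.6167 [ 0.45544605 -0.18461246  0.2312362 ] [[-1.62606752e-01 -3.27171773e-04  9.86690902e-01]
 [-9.86690850e-01 -4.12281270e-04 -1.62606880e-01]
 [ 4.59994559e-04 -9.99999861e-01 -2.55777676e-04]] [-5.91618797e-01 -1.27013846e-01  2.01697538e+00 -5.52574053e-04
  1.25167280e+00 -4.28113353e-01]
```

View pics/wrist1b.png

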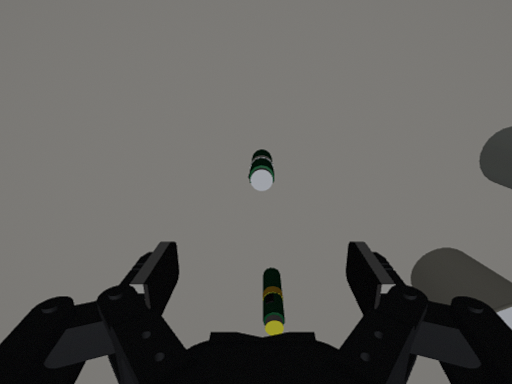

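The white disc sits at (262,180) and the yellow disc at (275,327). I'll locate both with the wrist calibration.

```bash
python3 - <<'E'
from h import *
import cv2
im=cv2.imread("pics/wrist1b.png")
cv2.imwrite("pics/w1crop.png",cv2.resize(im[140:345,230:310],None,fx=5,fy=5,interpolation=cv2.INTER_CUBIC)[:600])
W=Cam("wrist1.npz")
print(W.proj([0.4554,-.1846,.2312]),W.ray((262,180),.105),W.ray((262,155),0.0),W.ray((275,327),.105))
print(W.proj([[0.4554,-.1832,.105],[.441,-.3581,.105]]))
E
```

```text
[263.47220389 243.72855121] [ 0.45482427 -0.18290571  0.105     ] [ 0.45558891 -0.17810529  0.        ] [ 0.44113428 -0.35792544  0.105     ]
[[262.63687944 180.19637454]
 [274.90698085 327.13735772]]
```

View pics/w1crop.png

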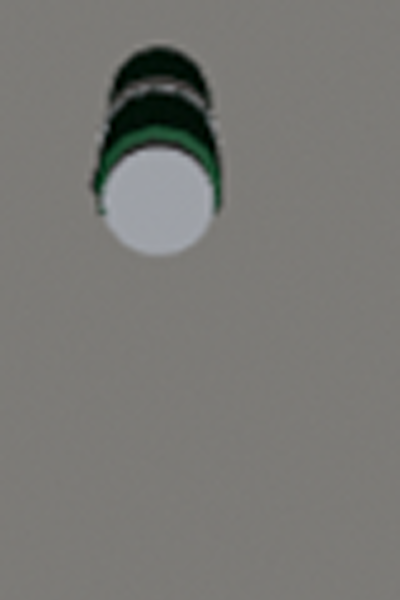

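Emit:
move_arm:
  targets:
    - {"dx": -0.0003, "dy": 0.0016, "dz": -0.02, "yaw": 0}
    - {"dx": 0, "dy": 0, "dz": -0.035, "yaw": 0}
    - {"dx": 0, "dy": 0, "dz": -0.035, "yaw": 0}
    - {"dx": 0, "dy": 0, "dz": -0.035, "yaw": 0}
    - {"dx": 0, "dy": 0, "dz": -0.03, "yaw": 0}
    - {"dx": 0, "dy": 0, "dz": -0.018, "yaw": 0}
    - {"dx": 0, "dy": 0, "dz": 0, "yaw": 0}
    - {"dx": 0, "dy": 0, "dz": 0, "yaw": 0}

```text
time_s: 2.33
tool_pos: [0.4543, -0.1837, 0.0576]
eef_rot: [[-0.165, -0.002, 0.986], [-0.986, 0.001, -0.165], [-0.001, -1.0, -0.002]]
ft_force: [0.4, -1.0, 0.4]
gripper_width: 0.0856
```

Emit:
move_arm:
  targets:
    - {"dx": 0, "dy": 0, "dz": 0, "yaw": 0}
    - {"dx": 0, "dy": 0, "dz": 0, "yaw": 0}
    - {"dx": 0, "dy": 0, "dz": 0, "yaw": 0}
    - {"dx": 0, "dy": 0, "dz": 0, "yaw": 0}
    - {"dx": 0, "dy": 0, "dz": 0, "yaw": 0}
    - {"dx": 0, "dy": 0, "dz": 0, "yaw": 0}
    - {"dx": 0, "dy": 0, "dz": 0, "yaw": 0}
    - {"dx": 0, "dy": 0, "dz": 0, "yaw": 0}
  jaw: 0.015
  force: 40

```text
time_s: 3.0
tool_pos: [0.4558, -0.1832, 0.0594]
eef_rot: [[-0.162, 0.001, 0.987], [-0.987, -0.001, -0.162], [0.001, -1.0, 0.001]]
ft_force: [-2.4, -0.6, 5.8]
gripper_width: 0.0251
```

```bash
python3 - <<'E'
from cell import ctrl
import cv2,numpy as np
s=ctrl.state();print(s["time_s"],s["tool_pos"],s["gripper_width"],s["ft_force"])
for n in ["side"]:
    c=ctrl.camera(n);cv2.imwrite(f"pics/{n}2.png",cv2.resize(c["img"][90:250,270:430,::-1],None,fx=3.5,fy=3.5))
E
```

```text
3.0 [ 0.45576261 -0.1831981   0.05942396] 0.02505490402368523 [-2.4010109  -0.61097922  5.81876107]
```

View pics/side2.png

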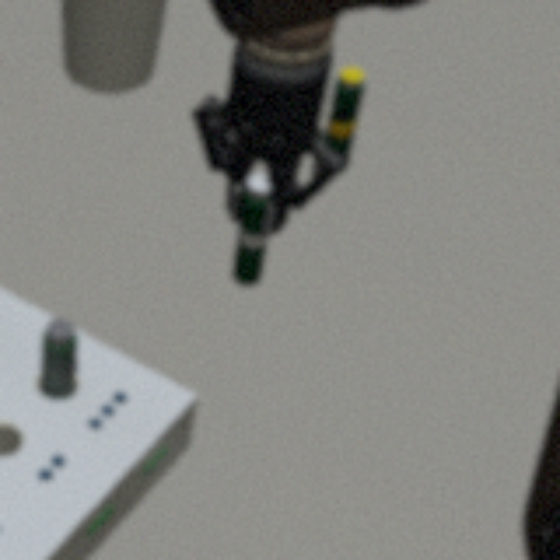

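Emit:
move_arm:
  targets:
    - {"dx": 0, "dy": 0, "dz": 0.015, "yaw": 0}
    - {"dx": 0, "dy": 0, "dz": 0.035, "yaw": 0}
    - {"dx": 0, "dy": 0, "dz": 0.035, "yaw": 0}
    - {"dx": 0, "dy": 0, "dz": 0.035, "yaw": 0}
    - {"dx": 0, "dy": 0, "dz": 0.03, "yaw": 0}
    - {"dx": 0, "dy": 0, "dz": 0.01, "yaw": 0}

```text
time_s: 3.55
tool_pos: [0.4573, -0.184, 0.2236]
eef_rot: [[-0.162, 0.008, 0.987], [-0.987, -0.005, -0.162], [0.004, -1.0, 0.008]]
ft_force: [1.1, -0.1, -0.5]
gripper_width: 0.0248
```

Emit:
move_arm:
  targets:
    - {"dx": 0.0065, "dy": 0.0262, "dz": 0, "yaw": 0}
    - {"dx": 0.008, "dy": 0.035, "dz": 0, "yaw": 0}
    - {"dx": 0.008, "dy": 0.035, "dz": 0, "yaw": 0}
    - {"dx": 0.008, "dy": 0.035, "dz": 0, "yaw": 0}
    - {"dx": 0.008, "dy": 0.035, "dz": 0, "yaw": 0}
    - {"dx": 0.008, "dy": 0.035, "dz": 0, "yaw": 0}
    - {"dx": 0.008, "dy": 0.035, "dz": 0, "yaw": 0}
    - {"dx": 0.008, "dy": 0.035, "dz": 0, "yaw": 0}
    - {"dx": 0.008, "dy": 0.035, "dz": 0, "yaw": 0}
    - {"dx": 0.008, "dy": 0.035, "dz": 0, "yaw": 0}

```text
time_s: 4.38
tool_pos: [0.533, 0.1602, 0.2162]
eef_rot: [[-0.162, -0.003, 0.987], [-0.987, -0.0, -0.162], [0.001, -1.0, -0.003]]
ft_force: [0.5, 0.4, -1.6]
gripper_width: 0.0251
```

Emit:
move_arm:
  targets:
    - {"dx": 0.008, "dy": 0.035, "dz": -0.02, "yaw": 0}
    - {"dx": 0, "dy": 0, "dz": -0.03, "yaw": 0}
    - {"dx": 0, "dy": 0, "dz": -0.02, "yaw": 0}
    - {"dx": 0, "dy": 0, "dz": 0, "yaw": 0}
    - {"dx": 0, "dy": 0, "dz": 0, "yaw": 0}
    - {"dx": 0, "dy": 0, "dz": 0, "yaw": 0}

```text
time_s: 4.88
tool_pos: [0.5422, 0.1932, 0.1487]
eef_rot: [[-0.163, 0.001, 0.987], [-0.987, 0.0, -0.163], [-0.0, -1.0, 0.001]]
ft_force: [-0.4, 0.7, -0.7]
gripper_width: 0.0248
```

```bash
python3 - <<'E'
from cell import ctrl
import cv2,numpy as np
s=ctrl.state();print(s["time_s"],s["tool_pos"],s["gripper_width"],s["ft_force"])
for n in ["side","wrist"]:
    c=ctrl.camera(n);np.savez(f"{n}3.npz",**c)
    im=c["img"][:,:,::-1]
    if n=="side": im=cv2.resize(im[90:290,170:340],None,fx=3,fy=3,interpolation=cv2.INTER_CUBIC)
    cv2.imwrite(f"pics/{n}3.png",im)
E
```

```text
4.8833 [0.54215682 0.19316722 0.14874459] 0.02484496417203516 [-0.37737572  0.65821782 -0.71525808]
```

View pics/side3.png

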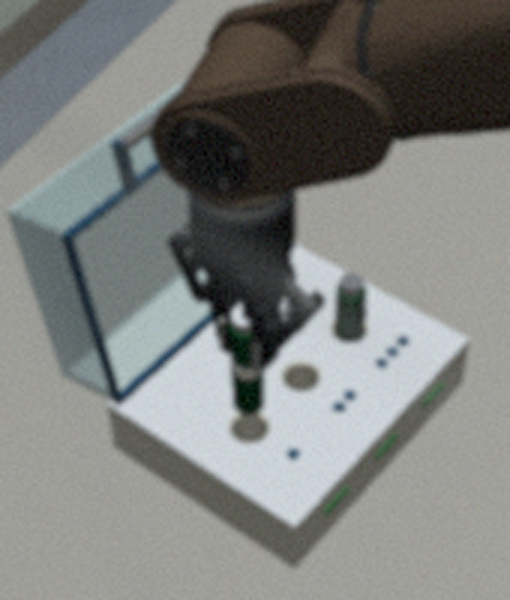

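View pics/wrist3.png

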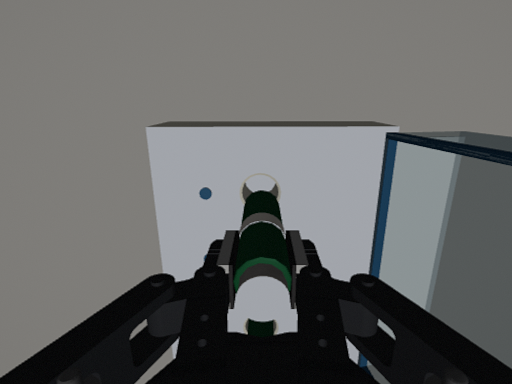

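Side view: the handle hangs just above well 1, whose mouth is at crop (249,428). Wrist view: the mouth is centred near (261,190) and the handle's lower end is just below it. I'll compare the two precisely.

```bash
python3 - <<'E'
from h import *
import cv2
im=cv2.imread("pics/wrist3.png")
cv2.imwrite("pics/w3crop.png",cv2.resize(im[165:235,190:300],None,fx=7,fy=7,interpolation=cv2.INTER_CUBIC))
W=Cam("wrist3.npz")
print(W.proj([[.5422,.1932,.06],[.5422,.1932,.0893]]))
E
```

```text
[[262.05637123 193.44810928]
 [262.15798663 205.52850512]]
```

View pics/w3crop.png

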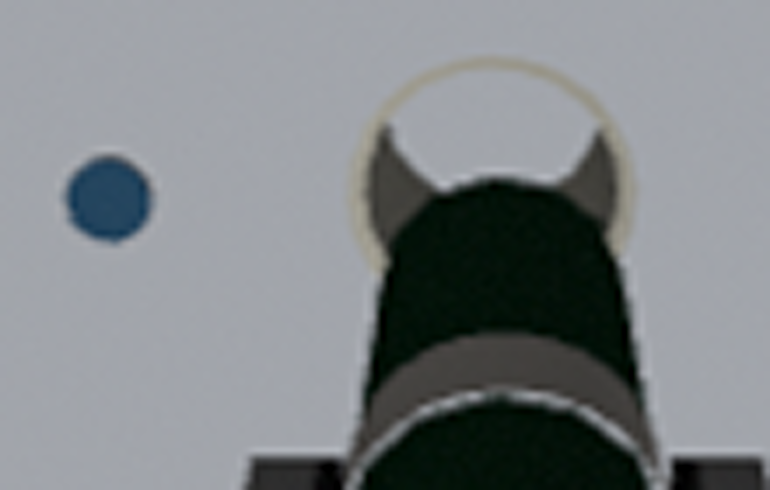

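```bash
cat >> h.py <<'E'
def circ(C,x,y,r,z):
    a=np.linspace(0,2*np.pi,361);p=C.proj(np.c_[x+r*np.cos(a),y+r*np.sin(a),np.full(361,z)])
    return p[:,0].min(),p[:,0].max(),p[:,1].min()
def fitc(C,l,r,top,rad,z,x0):
    def f(q):
        a=circ(C,q[0],q[1],rad,z);return [(a[0]+a[1]-l-r)/2,a[2]-top]
    return least_squares(f,x0,diff_step=1e-3).x
E
python3 - <<'E'
from h import *
W=Cam("wrist3.npz")
fc=lambda c:full(c,(190,165),7)
l=fc((351,188))[0];r=fc((636,188))[0];t=fc((0,55))[1]
w=fitc(W,l,r,t,.0175,.06,[.542,.193]);print("well",w,circ(W,*w,.0175,.06),l,r)
h=fitc(W,fc((383,0))[0],fc((620,0))[0],fc((0,177))[1],.013,.0893,[.542,.193]);print("handle",h,circ(W,*h,.013,.0893),fc((383,0))[0],fc((620,0))[0]); print(w-h)
E
```

```text
well [0.54068048 0.19429942] (np.float64(239.41583198324383), np.float64(280.72702515954376), np.float64(172.42857142848092)) 239.71428571428572 280.42857142857144
handle [0.54139408 0.19266494] (np.float64(243.93152789238312), np.float64(278.4970435361944), np.float64(189.8571428571158)) 244.28571428571428 278.1428571428571
[-0.0007136   0.00163448]
```

Emit:
move_arm:
  targets:
    - {"dx": -0.0008, "dy": 0.0014, "dz": -0.01, "yaw": 0}
    - {"dx": 0, "dy": 0, "dz": -0.015, "yaw": 0}
    - {"dx": 0, "dy": 0, "dz": -0.01, "yaw": 0}
    - {"dx": 0, "dy": 0, "dz": -0.006, "yaw": 0}
    - {"dx": 0, "dy": 0, "dz": -0.006, "yaw": 0}

```text
time_s: 5.4
tool_pos: [0.5408, 0.1946, 0.1006]
eef_rot: [[-0.163, -0.001, 0.987], [-0.987, -0.0, -0.163], [0.0, -1.0, -0.0]]
ft_force: [-1.2, -0.2, -1.4]
gripper_width: 0.0249
```

Emit:
move_arm:
  targets:
    - {"dx": 0, "dy": 0, "dz": -0.006, "yaw": 0}
    - {"dx": 0, "dy": 0, "dz": -0.006, "yaw": 0}
    - {"dx": 0, "dy": 0, "dz": -0.006, "yaw": 0}
    - {"dx": 0, "dy": 0, "dz": -0.005, "yaw": 0}
    - {"dx": 0, "dy": 0, "dz": 0, "yaw": 0}
    - {"dx": 0, "dy": 0, "dz": 0, "yaw": 0}

```text
time_s: 5.9
tool_pos: [0.5408, 0.1947, 0.078]
eef_rot: [[-0.163, -0.001, 0.987], [-0.987, -0.0, -0.163], [0.0, -1.0, -0.001]]
ft_force: [-0.7, -0.0, -1.0]
gripper_width: 0.0252
```

Emit:
move_arm:
  targets:
    - {"dx": 0, "dy": 0, "dz": -0.003, "yaw": 0}
    - {"dx": 0, "dy": 0, "dz": -0.001, "yaw": 0}
    - {"dx": 0, "dy": 0, "dz": 0, "yaw": 0}
    - {"dx": 0, "dy": 0, "dz": 0, "yaw": 0}

```text
time_s: 6.23
tool_pos: [0.5411, 0.1948, 0.0745]
eef_rot: [[-0.163, 0.0, 0.987], [-0.987, 0.0, -0.163], [-0.0, -1.0, 0.0]]
ft_force: [0.5, 0.2, -1.0]
gripper_width: 0.025
```

Emit:
move_arm:
  targets:
    - {"dx": 0, "dy": 0, "dz": 0, "yaw": 0}
    - {"dx": 0, "dy": 0, "dz": 0, "yaw": 0}
    - {"dx": 0, "dy": 0, "dz": 0, "yaw": 0}
    - {"dx": 0, "dy": 0, "dz": 0, "yaw": 0}
    - {"dx": 0, "dy": 0, "dz": 0, "yaw": 0}
    - {"dx": 0, "dy": 0, "dz": 0, "yaw": 0}
  jaw: 0.06

```text
time_s: 6.73
tool_pos: [0.541, 0.1948, 0.0744]
eef_rot: [[-0.163, 0.0, 0.987], [-0.987, 0.0, -0.163], [-0.0, -1.0, 0.0]]
ft_force: [0.9, 0.1, 0.0]
gripper_width: 0.0596
```

Emit:
move_arm:
  targets:
    - {"dx": 0, "dy": 0, "dz": 0.02, "yaw": 0}
    - {"dx": 0, "dy": 0, "dz": 0.035, "yaw": 0}
    - {"dx": 0, "dy": 0, "dz": 0.04, "yaw": 0}
    - {"dx": 0, "dy": 0, "dz": 0.04, "yaw": 0}
    - {"dx": 0, "dy": 0, "dz": 0.015, "yaw": 0}
    - {"dx": 0, "dy": 0, "dz": 0, "yaw": 0}
    - {"dx": 0, "dy": 0, "dz": 0, "yaw": 0}
    - {"dx": 0, "dy": 0, "dz": 0, "yaw": 0}

```text
time_s: 7.4
tool_pos: [0.54, 0.1946, 0.2226]
eef_rot: [[-0.163, -0.003, 0.987], [-0.987, -0.0, -0.163], [0.001, -1.0, -0.003]]
ft_force: [-0.2, -0.2, 0.6]
gripper_width: 0.0602
```

```bash
python3 - <<'E'
from cell import ctrl
import cv2,numpy as np
s=ctrl.state();print(s["time_s"],s["tool_pos"],s["gripper_width"],s["ft_force"])
for n in ["side","wrist"]:
    c=ctrl.camera(n);np.savez(f"{n}4.npz",**c)
    im=c["img"][:,:,::-1]
    if n=="side": im=cv2.resize(im[90:290,170:340],None,fx=3,fy=3,interpolation=cv2.INTER_CUBIC)
    cv2.imwrite(f"pics/{n}4.png",im)
E
```

```text
7.4 [0.54002859 0.19455992 0.22257791] 0.06020434036158005 [-0.19078175 -0.18037387  0.62629415]
```

View pics/side4.png

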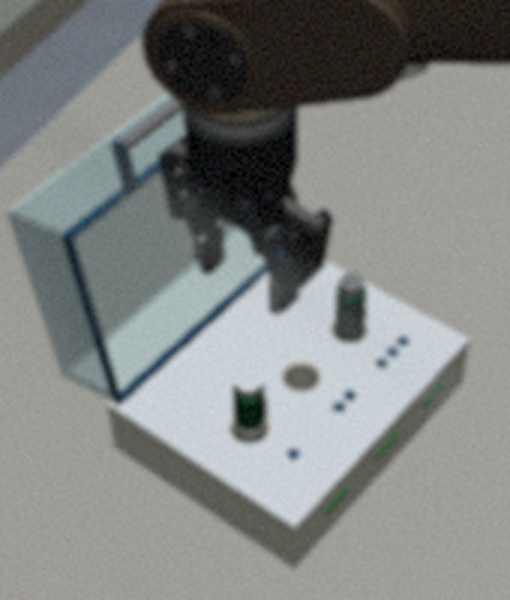

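View pics/wrist4.png

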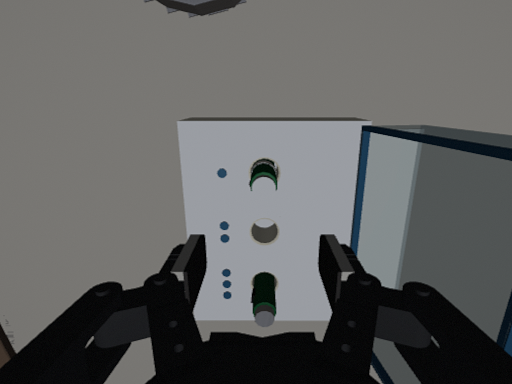

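White stands in well 1, with its disc at about (264,187) in the wrist view and its band right at the mouth. The plain handle is undisturbed. I'll check the seating depth numerically.

```bash
python3 - <<'E'
from h import *
import cv2
im=cv2.imread("pics/wrist4.png")
cv2.imwrite("pics/w4crop.png",cv2.resize(im[150:330,215:315],None,fx=3.3,fy=3.3,interpolation=cv2.INTER_CUBIC))
cv2.imwrite("pics/w4crop2.png",cv2.resize(im[150:250,240:290],None,fx=6,fy=6,interpolation=cv2.INTER_CUBIC))
E
```

```text
(no output)
```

View pics/w4crop2.png

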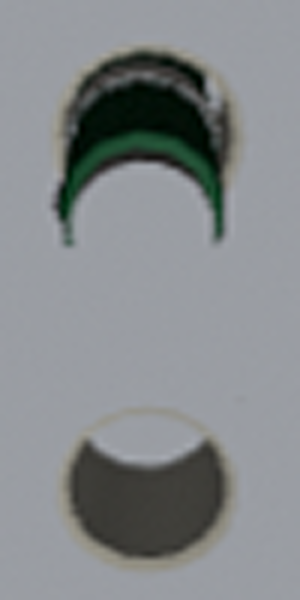

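```bash
python3 - <<'E'
from h import *
W=Cam("wrist4.npz")
fc=lambda c:full(c,(240,150),6)
l=fc((55,0))[0];r=fc((240,0))[0];t=fc((0,45))[1]
w1=fitc(W,l,r,t,.0175,.06,[.541,.194]);print("w1",w1)
for z in (.015,.018,.022):
  print(z,"band low/high top rows", [(circ(W,*w1,.013,z+b)[2]-150)*6 for b in(.046,.058,.095)],"disc",[(np.array(circ(W,*w1,.0105,z+.105))-[240,240,150])*6])
l=fc((60,0))[0];r=fc((236,0))[0];t=fc((0,406))[1]
w2=fitc(W,l,r,t,.0175,.06,[.53,.124]);print("w2",w2,w1-w2,np.hypot(*(w1-w2)))
E
```

```text
w1 [0.54046565 0.19384657]
0.015 band low/high top rows [np.float64(68.51564192889435), np.float64(82.9463258637424), np.float64(135.35815584652028)] disc [array([ 75.34906559, 217.18174804, 168.59353855])]
0.018 band low/high top rows [np.float64(72.02228251926942), np.float64(86.72891201131307), np.float64(140.23183661964913)] disc [array([ 74.62975156, 218.05950836, 174.01674276])]
0.022 band low/high top rows [np.float64(76.80092497989648), np.float64(91.88796785119206), np.float64(146.89956818631163)] disc [array([ 73.64508739, 219.26127746, 181.44298855])]
w2 [0.5294347  0.12528864] [0.01103095 0.06855793] 0.06943969455849687
```

Seating agrees with full depth: the band and rim rows match a base at z = 15 mm. Next is yellow.

Emit:
move_arm:
  targets:
    - {"dx": -0.0062, "dy": -0.0345, "dz": 0, "yaw": 0}
    - {"dx": -0.0062, "dy": -0.0345, "dz": 0, "yaw": 0}
    - {"dx": -0.0062, "dy": -0.0345, "dz": 0, "yaw": 0}
    - {"dx": -0.0062, "dy": -0.0345, "dz": 0, "yaw": 0}
    - {"dx": -0.0062, "dy": -0.0345, "dz": 0, "yaw": 0}
    - {"dx": -0.0062, "dy": -0.0345, "dz": 0, "yaw": 0}
    - {"dx": -0.0062, "dy": -0.0345, "dz": 0, "yaw": 0}
    - {"dx": -0.0062, "dy": -0.0345, "dz": 0, "yaw": 0}
    - {"dx": -0.0062, "dy": -0.0345, "dz": 0, "yaw": 0}
    - {"dx": -0.0062, "dy": -0.0345, "dz": 0, "yaw": 0}
  jaw: 0.0854

```text
time_s: 8.33
tool_pos: [0.4776, -0.1514, 0.2224]
eef_rot: [[-0.163, -0.003, 0.987], [-0.987, 0.002, -0.163], [-0.001, -1.0, -0.003]]
ft_force: [1.4, -0.7, -0.6]
gripper_width: 0.0858
```

Emit:
move_arm:
  targets:
    - {"dx": -0.0062, "dy": -0.0345, "dz": 0, "yaw": 0}
    - {"dx": -0.0062, "dy": -0.0345, "dz": 0, "yaw": 0}
    - {"dx": -0.0062, "dy": -0.0345, "dz": 0, "yaw": 0}
    - {"dx": -0.0062, "dy": -0.0345, "dz": 0, "yaw": 0}
    - {"dx": -0.0062, "dy": -0.0345, "dz": 0, "yaw": 0}
    - {"dx": -0.0062, "dy": -0.0345, "dz": 0, "yaw": 0}
    - {"dx": 0, "dy": 0, "dz": 0, "yaw": 0}
    - {"dx": 0, "dy": 0, "dz": 0, "yaw": 0}
    - {"dx": 0, "dy": 0, "dz": 0, "yaw": 0}

```text
time_s: 9.08
tool_pos: [0.4413, -0.3564, 0.2226]
eef_rot: [[-0.163, -0.002, 0.987], [-0.987, 0.003, -0.163], [-0.003, -1.0, -0.002]]
ft_force: [0.7, 0.7, 0.2]
gripper_width: 0.0852
```

```bash
python3 - <<'E'
from cell import ctrl
import cv2,numpy as np
s=ctrl.state();print(s["time_s"],s["tool_pos"],s["gripper_width"],s["ft_force"])
c=ctrl.camera("wrist");np.savez("wrist5.npz",**c)
im=c["img"][:,:,::-1];cv2.imwrite("pics/wrist5.png",im)
from h import *
W=Cam("wrist5.npz");print(W.proj([.4411,-.358,.105]))
y=(im[:,:,2]>120)&(im[:,:,1]>120)&(im[:,:,0]<60);v,u=np.nonzero(y);print(u.mean(),v.mean(),len(u),W.ray((u.mean(),v.mean()),.105))
E
```

```text
9.0833 [ 0.44128694 -0.35642198  0.22260599] 0.08520567292887657 [0.73981542 0.65377688 0.18702254]
[263.30322798 186.11793175]
261.87267904509287 186.0 377 [ 0.4397893  -0.35766721  0.105     ]
```

View pics/wrist5.png

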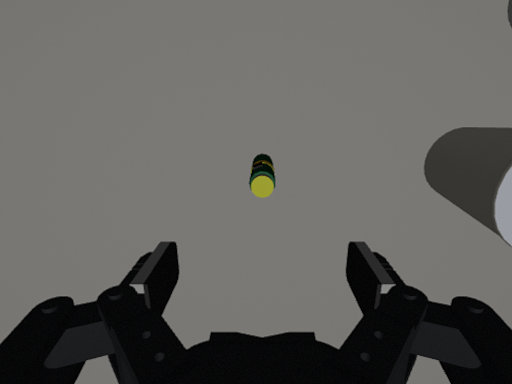

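Yellow disc at (262,186). It is centred between the fingers to within about 1 mm.

Emit:
move_arm:
  targets:
    - {"dx": -0.0006, "dy": -0.0013, "dz": -0.02, "yaw": 0}
    - {"dx": 0, "dy": 0, "dz": -0.035, "yaw": 0}
    - {"dx": 0, "dy": 0, "dz": -0.035, "yaw": 0}
    - {"dx": 0, "dy": 0, "dz": -0.035, "yaw": 0}
    - {"dx": 0, "dy": 0, "dz": -0.025, "yaw": 0}
    - {"dx": 0, "dy": 0, "dz": -0.014, "yaw": 0}
    - {"dx": 0, "dy": 0, "dz": 0, "yaw": 0}
    - {"dx": 0, "dy": 0, "dz": 0, "yaw": 0}

```text
time_s: 9.8
tool_pos: [0.4412, -0.3568, 0.0596]
eef_rot: [[-0.161, -0.001, 0.987], [-0.987, 0.002, -0.161], [-0.002, -1.0, -0.002]]
ft_force: [-0.2, -0.4, -0.3]
gripper_width: 0.0849
```

Emit:
move_arm:
  targets:
    - {"dx": 0, "dy": 0, "dz": 0, "yaw": 0}
    - {"dx": 0, "dy": 0, "dz": 0, "yaw": 0}
    - {"dx": 0, "dy": 0, "dz": 0, "yaw": 0}
    - {"dx": 0, "dy": 0, "dz": 0, "yaw": 0}
    - {"dx": 0, "dy": 0, "dz": 0, "yaw": 0}
    - {"dx": 0, "dy": 0, "dz": 0, "yaw": 0}
    - {"dx": 0, "dy": 0, "dz": 0, "yaw": 0}
    - {"dx": 0, "dy": 0, "dz": 0, "yaw": 0}
  jaw: 0.015
  force: 40

```text
time_s: 10.47
tool_pos: [0.4414, -0.3591, 0.0613]
eef_rot: [[-0.163, 0.0, 0.987], [-0.987, -0.001, -0.163], [0.001, -1.0, 0.0]]
ft_force: [-1.1, -0.7, 6.0]
gripper_width: 0.025
```

Emit:
move_arm:
  targets:
    - {"dx": 0, "dy": 0, "dz": 0.015, "yaw": 0}
    - {"dx": 0, "dy": 0, "dz": 0.035, "yaw": 0}
    - {"dx": 0, "dy": 0, "dz": 0.04, "yaw": 0}
    - {"dx": 0, "dy": 0, "dz": 0.04, "yaw": 0}
    - {"dx": 0, "dy": 0, "dz": 0.03, "yaw": 0}
    - {"dx": 0, "dy": 0, "dz": 0.01, "yaw": 0}
    - {"dx": 0, "dy": 0, "dz": 0, "yaw": 0}
    - {"dx": 0, "dy": 0, "dz": 0, "yaw": 0}

```text
time_s: 11.13
tool_pos: [0.4408, -0.3581, 0.2289]
eef_rot: [[-0.163, -0.001, 0.987], [-0.987, 0.001, -0.163], [-0.001, -1.0, -0.001]]
ft_force: [0.1, -0.5, -1.8]
gripper_width: 0.0244
```

Emit:
move_arm:
  targets:
    - {"dx": 0.00635, "dy": 0.0345, "dz": 0, "yaw": 0}
    - {"dx": 0.00635, "dy": 0.0345, "dz": 0, "yaw": 0}
    - {"dx": 0.00635, "dy": 0.0345, "dz": 0, "yaw": 0}
    - {"dx": 0.00635, "dy": 0.0345, "dz": 0, "yaw": 0}
    - {"dx": 0.00635, "dy": 0.0345, "dz": 0, "yaw": 0}
    - {"dx": 0.00635, "dy": 0.0345, "dz": 0, "yaw": 0}
    - {"dx": 0.00635, "dy": 0.0345, "dz": 0, "yaw": 0}
    - {"dx": 0.00635, "dy": 0.0345, "dz": 0, "yaw": 0}
    - {"dx": 0.00635, "dy": 0.0345, "dz": 0, "yaw": 0}
    - {"dx": 0.00635, "dy": 0.0345, "dz": 0, "yaw": 0}

```text
time_s: 11.97
tool_pos: [0.5028, -0.0114, 0.2262]
eef_rot: [[-0.163, -0.007, 0.987], [-0.987, 0.002, -0.163], [-0.0, -1.0, -0.007]]
ft_force: [0.8, 0.2, -1.0]
gripper_width: 0.0247
```

Emit:
move_arm:
  targets:
    - {"dx": 0.00635, "dy": 0.0345, "dz": 0, "yaw": 0}
    - {"dx": 0.00635, "dy": 0.0345, "dz": 0, "yaw": 0}
    - {"dx": 0.00635, "dy": 0.0345, "dz": 0, "yaw": 0}
    - {"dx": 0.00635, "dy": 0.0345, "dz": 0, "yaw": 0}
    - {"dx": 0, "dy": 0, "dz": 0, "yaw": 0}
    - {"dx": 0, "dy": 0, "dz": -0.035, "yaw": 0}
    - {"dx": 0, "dy": 0, "dz": -0.035, "yaw": 0}
    - {"dx": 0, "dy": 0, "dz": 0, "yaw": 0}
    - {"dx": 0, "dy": 0, "dz": 0, "yaw": 0}
    - {"dx": 0, "dy": 0, "dz": 0, "yaw": 0}

```text
time_s: 12.8
tool_pos: [0.5299, 0.1241, 0.16]
eef_rot: [[-0.163, -0.001, 0.987], [-0.987, -0.0, -0.163], [0.0, -1.0, -0.001]]
ft_force: [0.1, -0.2, -1.3]
gripper_width: 0.0251
```

```bash
python3 - <<'E'
from cell import ctrl
import cv2,numpy as np
s=ctrl.state();print(s["time_s"],s["tool_pos"],s["gripper_width"],s["ft_force"])
c=ctrl.camera("wrist");np.savez("wrist6.npz",**c)
im=c["img"][:,:,::-1];cv2.imwrite("pics/wrist6.png",im)
cv2.imwrite("pics/w6crop.png",cv2.resize(im[165:235,190:300],None,fx=7,fy=7,interpolation=cv2.INTER_CUBIC))
E
```

```text
12.8 [0.52991902 0.12407349 0.15998029] 0.025052263956005225 [ 0.1120372  -0.16964388 -1.27700524]
```

View pics/w6crop.png

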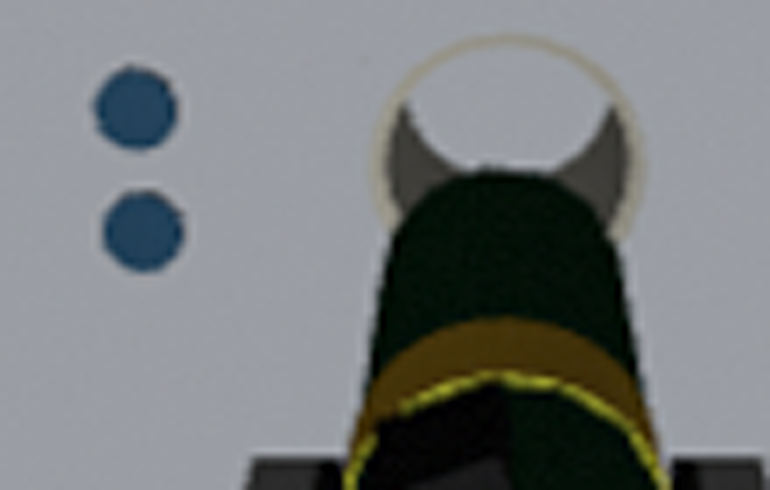

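The yellow-banded handle's lower end is at crop (502,170), and the well 2 mouth is centred near column 508.

```bash
python3 - <<'E'
from h import *
W=Cam("wrist6.npz")
fc=lambda c:full(c,(190,165),7)
w=fitc(W,fc((370,0))[0],fc((648,0))[0],fc((0,33))[1],.0175,.06,[.53,.125]);print("well",w,circ(W,*w,.0175,.06))
for z in(.0985,.1):
  h=fitc(W,fc((388,0))[0],fc((618,0))[0],fc((0,167))[1],.013,z,[.53,.125]);print("handle",h,w-h,circ(W,*h,.013,z))
E
```

```text
well [0.52934816 0.12511464] (np.float64(242.41576214844284), np.float64(282.1556664229852), np.float64(169.28571428571433))
handle [0.52857753 0.12430948] [0.00077063 0.00080516] (np.float64(244.2048011798371), np.float64(278.65234167736946), np.float64(188.4285714285273))
handle [0.52865792 0.12476469] [0.00069024 0.00034995] (np.float64(244.080094638605), np.float64(278.77704821857515), np.float64(188.42857142856062))
```

Shift by +0.8 mm in x and +0.6 mm in y, then descend about 85 mm.

Emit:
move_arm:
  targets:
    - {"dx": 0.0008, "dy": 0.0006, "dz": -0.015, "yaw": 0}
    - {"dx": 0, "dy": 0, "dz": -0.018, "yaw": 0}
    - {"dx": 0, "dy": 0, "dz": -0.01, "yaw": 0}
    - {"dx": 0, "dy": 0, "dz": -0.006, "yaw": 0}
    - {"dx": 0, "dy": 0, "dz": -0.006, "yaw": 0}
    - {"dx": 0, "dy": 0, "dz": 0, "yaw": 0}

```text
time_s: 13.35
tool_pos: [0.5308, 0.1249, 0.105]
eef_rot: [[-0.163, -0.001, 0.987], [-0.987, -0.0, -0.163], [0.0, -1.0, -0.001]]
ft_force: [0.0, -0.3, -1.3]
gripper_width: 0.0247
```

Emit:
move_arm:
  targets:
    - {"dx": 0, "dy": 0, "dz": -0.006, "yaw": 0}
    - {"dx": 0, "dy": 0, "dz": -0.006, "yaw": 0}
    - {"dx": 0, "dy": 0, "dz": -0.006, "yaw": 0}
    - {"dx": 0, "dy": 0, "dz": -0.006, "yaw": 0}
    - {"dx": 0, "dy": 0, "dz": -0.003, "yaw": 0}
    - {"dx": 0, "dy": 0, "dz": 0, "yaw": 0}
    - {"dx": 0, "dy": 0, "dz": 0, "yaw": 0}

```text
time_s: 13.93
tool_pos: [0.5307, 0.1251, 0.078]
eef_rot: [[-0.163, -0.001, 0.987], [-0.987, -0.0, -0.163], [0.0, -1.0, -0.001]]
ft_force: [-0.6, 0.1, -1.6]
gripper_width: 0.0251
```

Emit:
move_arm:
  targets:
    - {"dx": 0, "dy": 0, "dz": -0.002, "yaw": 0}
    - {"dx": 0, "dy": 0, "dz": 0, "yaw": 0}
    - {"dx": 0, "dy": 0, "dz": 0, "yaw": 0}

```text
time_s: 14.18
tool_pos: [0.5311, 0.125, 0.0765]
eef_rot: [[-0.163, 0.0, 0.987], [-0.987, 0.0, -0.163], [-0.0, -1.0, 0.0]]
ft_force: [-0.1, 0.3, -1.8]
gripper_width: 0.0252
```

Emit:
move_arm:
  targets:
    - {"dx": 0, "dy": 0, "dz": 0, "yaw": 0}
    - {"dx": 0, "dy": 0, "dz": 0, "yaw": 0}
    - {"dx": 0, "dy": 0, "dz": 0, "yaw": 0}
    - {"dx": 0, "dy": 0, "dz": 0, "yaw": 0}
    - {"dx": 0, "dy": 0, "dz": 0, "yaw": 0}
    - {"dx": 0, "dy": 0, "dz": 0, "yaw": 0}
  jaw: 0.06

```text
time_s: 14.68
tool_pos: [0.5309, 0.125, 0.0764]
eef_rot: [[-0.163, 0.0, 0.987], [-0.987, 0.0, -0.163], [-0.0, -1.0, 0.0]]
ft_force: [0.2, -1.0, -0.5]
gripper_width: 0.06
```

Emit:
move_arm:
  targets:
    - {"dx": 0, "dy": 0, "dz": 0.02, "yaw": 0}
    - {"dx": 0, "dy": 0, "dz": 0.035, "yaw": 0}
    - {"dx": 0, "dy": 0, "dz": 0.04, "yaw": 0}
    - {"dx": 0, "dy": 0, "dz": 0.04, "yaw": 0}
    - {"dx": 0, "dy": 0, "dz": 0.04, "yaw": 0}
    - {"dx": 0, "dy": 0, "dz": 0.04, "yaw": 0}
    - {"dx": 0, "dy": 0, "dz": 0.04, "yaw": 0}
    - {"dx": 0, "dy": 0, "dz": 0.03, "yaw": 0}
    - {"dx": 0, "dy": 0, "dz": 0, "yaw": 0}
    - {"dx": 0, "dy": 0, "dz": 0, "yaw": 0}

```text
time_s: 15.52
tool_pos: [0.5317, 0.1251, 0.3643]
eef_rot: [[-0.163, 0.006, 0.987], [-0.987, 0.0, -0.163], [-0.001, -1.0, 0.006]]
ft_force: [-0.1, 0.1, -0.9]
gripper_width: 0.0603
```

```bash
python3 - <<'E'
from cell import ctrl
import cv2,numpy as np
s=ctrl.state();print(s["time_s"],s["tool_pos"],s["gripper_width"],s["ft_force"])
for n in ["side","wrist"]:
    c=ctrl.camera(n);np.savez(f"{n}7.npz",**c)
    im=c["img"][:,:,::-1]
    if n=="side": im=cv2.resize(im[90:290,170:340],None,fx=3,fy=3,interpolation=cv2.INTER_CUBIC)
    cv2.imwrite(f"pics/{n}7.png",im)
E
```

```text
15.5167 [0.53169742 0.12510748 0.36429147] 0.06026211563324738 [-0.12434149  0.13067173 -0.92499389]
```

View pics/side7.png

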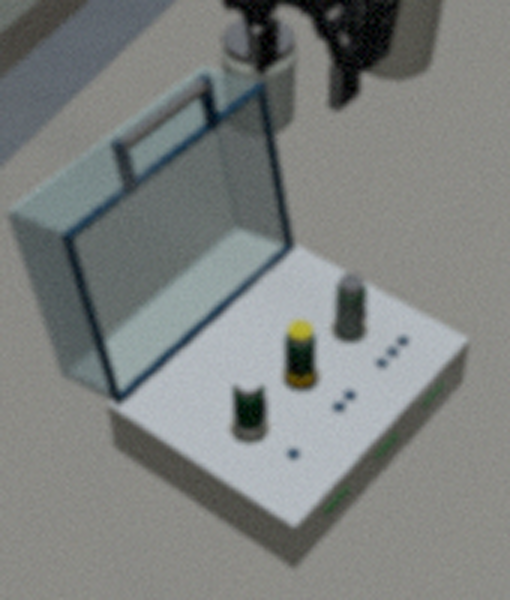

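View pics/wrist7.png

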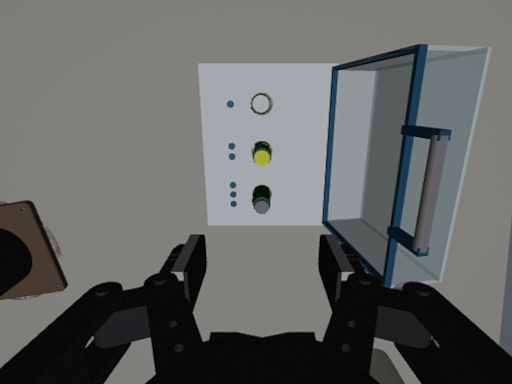

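All three handles stand at equal height. In the wrist view the bar runs from about (436,137) to (421,247). Next I'll locate the bar.

```bash
python3 - <<'E'
from h import *
import cv2
im=cv2.imread("pics/wrist7.png");cv2.imwrite("pics/w7crop.png",cv2.resize(im[120:260,380:460],None,fx=4.2,fy=4.2,interpolation=cv2.INTER_CUBIC))
W=Cam("wrist7.npz")
for u in((436,137),(421,247)):print(W.ray(u,.2765))
th=-.1618;c,s=np.cos(th),np.sin(th)
# hinge from well2 wrist estimate
w2=np.array([.5298,.1250]);hg=w2+.1*np.array([c,s]);print("hinge",hg)
for a in(1.7,1.75,1.8):
  b=hg-.22*np.cos(a)*np.array([c,s]);z=.06+.22*np.sin(a);d=np.array([-s,c])*.046
  print(a,b,z,W.proj([[*(b+d),z],[*(b-d),z]]).round(1))
E
```

```text
[0.67237621 0.15034261 0.2765    ]
[0.66071738 0.05471718 0.2765    ]
hinge [0.62849389 0.1088905 ]
1.7 [0.65646945 0.10432414] 0.2781662582995431 [[426.2 139.8]
 [408.5 245.6]]
1.75 [0.66719584 0.10257331] 0.2764769083122661 [[438.8 139.5]
 [419.9 244.7]]
1.8 [0.6778255  0.10083826] 0.27424647879320296 [[450.8 139.1]
 [430.7 243.5]]
```

View pics/w7crop.png

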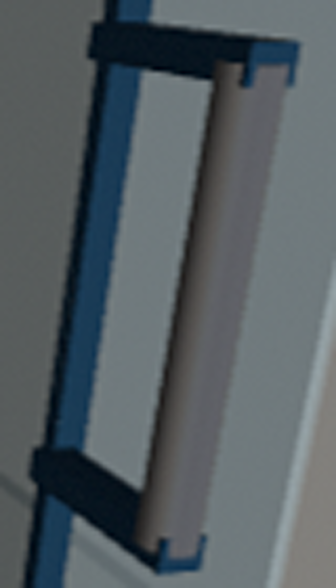

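The bar matches cover angle 1.75, centred near (0.668, 0.102, 0.2765).

Emit:
move_arm:
  targets:
    - {"dx": 0.0338, "dy": -0.0058, "dz": 0, "yaw": 0}
    - {"dx": 0.0338, "dy": -0.0058, "dz": 0, "yaw": 0}
    - {"dx": 0.0338, "dy": -0.0058, "dz": 0, "yaw": 0}
    - {"dx": 0.0338, "dy": -0.0058, "dz": 0, "yaw": 0}
    - {"dx": 0, "dy": 0, "dz": 0, "yaw": 0}
    - {"dx": 0, "dy": 0, "dz": 0, "yaw": 0}
    - {"dx": 0, "dy": 0, "dz": -0.03, "yaw": 0}
    - {"dx": 0, "dy": 0, "dz": -0.02, "yaw": 0}
    - {"dx": 0, "dy": 0, "dz": 0, "yaw": 0}
    - {"dx": 0, "dy": 0, "dz": 0, "yaw": 0}
  jaw: 0.06

```text
time_s: 16.45
tool_pos: [0.6642, 0.1022, 0.3093]
eef_rot: [[-0.162, -0.005, 0.987], [-0.987, 0.0, -0.162], [0.001, -1.0, -0.005]]
ft_force: [-0.4, -0.2, 0.8]
gripper_width: 0.06
```

```bash
python3 - <<'E'
from cell import ctrl
import cv2,numpy as np
s=ctrl.state();print(s["time_s"],s["tool_pos"],s["gripper_width"],s["ft_force"],s["q"])
for n in ["side","wrist"]:
    c=ctrl.camera(n);np.savez(f"{n}8.npz",**c)
    im=c["img"][:,:,::-1]
    if n=="side": im=cv2.resize(im[60:260,160:330],None,fx=3,fy=3,interpolation=cv2.INTER_CUBIC)
    cv2.imwrite(f"pics/{n}8.png",im)
from h import *
W=Cam("wrist8.npz");print(W.proj([[.668,.102,.2765]]),W.proj([s["tool_pos"]]))
E
```

```text
16.45 [0.66416998 0.10222134 0.30930074] 0.06004832110890143 [-0.4299403  -0.17448061  0.83215371] [1.95296198e-03 2.36547340e-01 1.49570723e+00 9.76622950e-05
 1.41411150e+00 1.64779834e-01]
[[267.50910518 218.32272253]] [[261.72006168 241.99204145]]
```

View pics/side8.png

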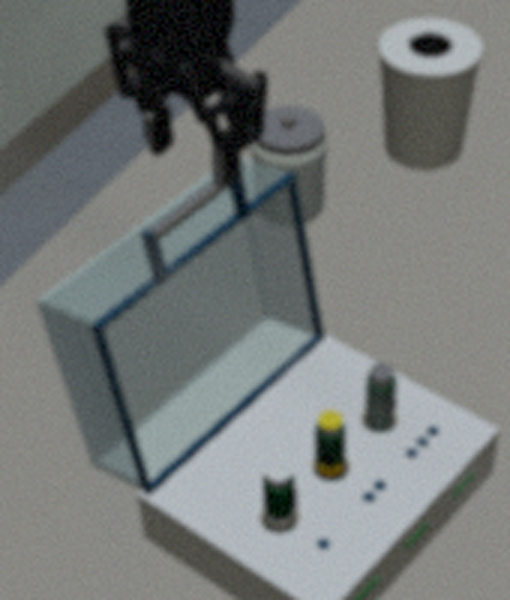

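View pics/wrist8.png

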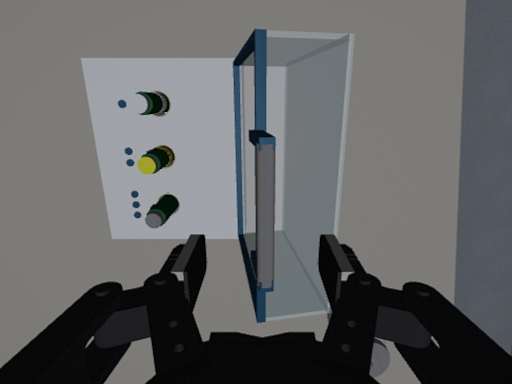

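In the wrist view the bar, at column 265, lies midway between the open fingers, and its ends are well clear of them. I'll lower and close.

Emit:
move_arm:
  targets:
    - {"dx": 0.0012, "dy": 0, "dz": -0.016, "yaw": 0}
    - {"dx": 0, "dy": 0, "dz": -0.016, "yaw": 0}
    - {"dx": 0, "dy": 0, "dz": -0.013, "yaw": 0}
    - {"dx": 0, "dy": 0, "dz": 0, "yaw": 0}
    - {"dx": 0, "dy": 0, "dz": 0, "yaw": 0}
    - {"dx": 0, "dy": 0, "dz": 0, "yaw": 0}

```text
time_s: 17.05
tool_pos: [0.6678, 0.1019, 0.268]
eef_rot: [[-0.163, 0.002, 0.987], [-0.987, 0.0, -0.163], [-0.0, -1.0, 0.002]]
ft_force: [-0.5, 0.1, 0.4]
gripper_width: 0.0601
```

Emit:
move_arm:
  targets:
    - {"dx": 0, "dy": 0, "dz": 0, "yaw": 0}
    - {"dx": 0, "dy": 0, "dz": 0, "yaw": 0}
    - {"dx": 0, "dy": 0, "dz": 0, "yaw": 0}
    - {"dx": 0, "dy": 0, "dz": 0, "yaw": 0}
    - {"dx": 0, "dy": 0, "dz": 0, "yaw": 0}
    - {"dx": 0, "dy": 0, "dz": 0, "yaw": 0}
    - {"dx": 0, "dy": 0, "dz": 0, "yaw": 0}
    - {"dx": 0, "dy": 0, "dz": 0, "yaw": 0}
    - {"dx": 0, "dy": 0, "dz": 0, "yaw": 0}
  jaw: 0.004
  force: 25

```text
time_s: 17.8
tool_pos: [0.6673, 0.1019, 0.267]
eef_rot: [[-0.163, 0.0, 0.987], [-0.987, 0.0, -0.163], [-0.0, -1.0, 0.0]]
ft_force: [-3.2, 1.2, 5.3]
gripper_width: 0.011
```

```bash
python3 - <<'E'
from cell import ctrl
import cv2,numpy as np
s=ctrl.state();print(s["time_s"],s["tool_pos"],s["gripper_width"],s["ft_force"],s["q"])
for n in ["side","wrist"]:
    c=ctrl.camera(n);np.savez(f"{n}9.npz",**c)
    im=c["img"][:,:,::-1]
    if n=="side": im=cv2.resize(im[60:260,160:330],None,fx=3,fy=3,interpolation=cv2.INTER_CUBIC)
    cv2.imwrite(f"pics/{n}9.png",im)
E
```

```text
17.8 [0.66727127 0.10186735 0.26697266] 0.011025221089917048 [-3.16933138  1.18555619  5.30908705] [1.44250502e-03 2.62577017e-01 1.54051508e+00 1.93935495e-05
 1.33831030e+00 1.64744077e-01]
```

View pics/wrist9.png

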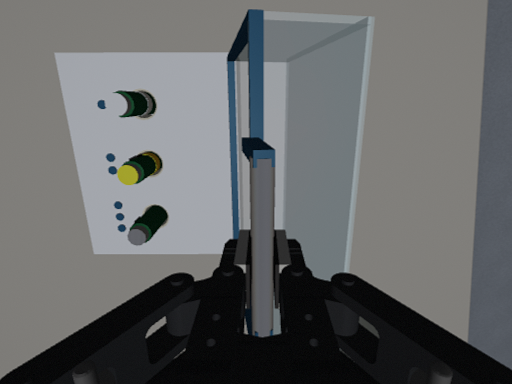

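View pics/side9.png

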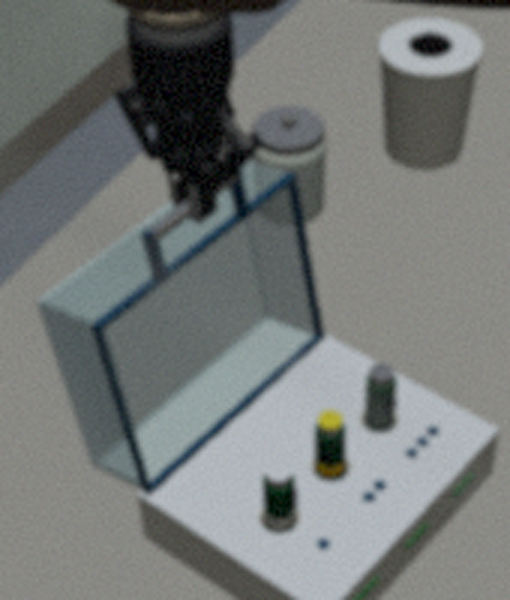

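Gripped at 11 mm, but the bar sits only about 9.5 mm above the tips. I'll open, go 6 mm deeper and close again while the cover still rests on its stop.

Emit:
move_arm:
  targets:
    - {"dx": 0, "dy": 0, "dz": 0, "yaw": 0}
    - {"dx": 0, "dy": 0, "dz": 0, "yaw": 0}
    - {"dx": 0, "dy": 0, "dz": 0, "yaw": 0}
    - {"dx": 0, "dy": 0, "dz": -0.006, "yaw": 0}
    - {"dx": 0, "dy": 0, "dz": 0, "yaw": 0}
    - {"dx": 0, "dy": 0, "dz": 0, "yaw": 0}
  jaw: 0.03

```text
time_s: 18.4
tool_pos: [0.6669, 0.1018, 0.259]
eef_rot: [[-0.163, -0.002, 0.987], [-0.987, 0.0, -0.163], [0.0, -1.0, -0.002]]
ft_force: [0.2, 0.1, 0.2]
gripper_width: 0.0297
```

Emit:
move_arm:
  targets:
    - {"dx": 0, "dy": 0, "dz": 0, "yaw": 0}
    - {"dx": 0, "dy": 0, "dz": 0, "yaw": 0}
    - {"dx": 0, "dy": 0, "dz": 0, "yaw": 0}
    - {"dx": 0, "dy": 0, "dz": 0, "yaw": 0}
    - {"dx": 0, "dy": 0, "dz": 0, "yaw": 0}
    - {"dx": 0, "dy": 0, "dz": 0, "yaw": 0}
    - {"dx": 0, "dy": 0, "dz": 0, "yaw": 0}
    - {"dx": 0, "dy": 0, "dz": 0, "yaw": 0}
  jaw: 0.004
  force: 30

```text
time_s: 19.07
tool_pos: [0.6672, 0.1018, 0.2602]
eef_rot: [[-0.163, -0.0, 0.987], [-0.987, 0.0, -0.163], [0.0, -1.0, -0.0]]
ft_force: [-0.0, 0.8, -0.8]
gripper_width: 0.0105
```

```bash
python3 - <<'E'
import numpy as np
th=-.1618;c,s=np.cos(th),np.sin(th)
a=np.linspace(1.75,.785,21)
st=-.22*np.cos(a);z=.22*np.sin(a)
for i in range(20):
    d=st[i+1]-st[i];print(i,round(a[i+1],3),(d*np.array([c,s])).round(4),round(z[i+1]-z[i],4))
print((st[-1]-st[0])*np.array([c,s]),z[-1]-z[0])
E
```

```text
0 1.702 [-0.0103  0.0017] 0.0016
1 1.654 [-0.0104  0.0017] 0.0011
2 1.605 [-0.0105  0.0017] 0.0006
3 1.557 [-0.0105  0.0017] 0.0001
4 1.509 [-0.0105  0.0017] -0.0004
5 1.461 [-0.0104  0.0017] -0.0009
6 1.412 [-0.0104  0.0017] -0.0014
7 1.364 [-0.0103  0.0017] -0.0019
8 1.316 [-0.0102  0.0017] -0.0024
9 1.268 [-0.0101  0.0016] -0.0029
10 1.219 [-0.0099  0.0016] -0.0034
11 1.171 [-0.0097  0.0016] -0.0039
12 1.123 [-0.0095  0.0016] -0.0044
13 1.074 [-0.0093  0.0015] -0.0048
14 1.026 [-0.0091  0.0015] -0.0053
15 0.978 [-0.0088  0.0014] -0.0057
16 0.93 [-0.0085  0.0014] -0.0061
17 0.882 [-0.0082  0.0013] -0.0066
18 0.833 [-0.0079  0.0013] -0.0069
19 0.785 [-0.0076  0.0012] -0.0073
[-0.19229473  0.03138767] -0.060975368469085606
```

Emit:
move_arm:
  targets:
    - {"dx": -0.0103, "dy": 0.0017, "dz": 0.0016, "yaw": 0}
    - {"dx": -0.0104, "dy": 0.0017, "dz": 0.0011, "yaw": 0}
    - {"dx": -0.0105, "dy": 0.0017, "dz": 0.0006, "yaw": 0}
    - {"dx": -0.0105, "dy": 0.0017, "dz": 0.0001, "yaw": 0}
    - {"dx": -0.0105, "dy": 0.0017, "dz": -0.0004, "yaw": 0}
    - {"dx": -0.0104, "dy": 0.0017, "dz": -0.0009, "yaw": 0}
    - {"dx": -0.0104, "dy": 0.0017, "dz": -0.0014, "yaw": 0}
    - {"dx": 0, "dy": 0, "dz": 0, "yaw": 0}
    - {"dx": 0, "dy": 0, "dz": 0, "yaw": 0}

```text
time_s: 19.82
tool_pos: [0.594, 0.1138, 0.2626]
eef_rot: [[-0.162, 0.003, 0.987], [-0.987, -0.0, -0.162], [-0.0, -1.0, 0.003]]
ft_force: [1.0, 0.0, 3.6]
gripper_width: 0.0103
```

```bash
python3 - <<'E'
from cell import ctrl
import cv2,numpy as np
s=ctrl.state();print(s["time_s"],s["tool_pos"],s["gripper_width"],s["ft_force"])
c=ctrl.camera("side");im=c["img"][:,:,::-1]
cv2.imwrite("pics/side10.png",cv2.resize(im[60:260,160:330],None,fx=3,fy=3,interpolation=cv2.INTER_CUBIC))
E
```

```text
19.8167 [0.59403755 0.11384916 0.26262364] 0.01026903056692629 [0.96242141 0.00460674 3.59521215]
```

View pics/side10.png

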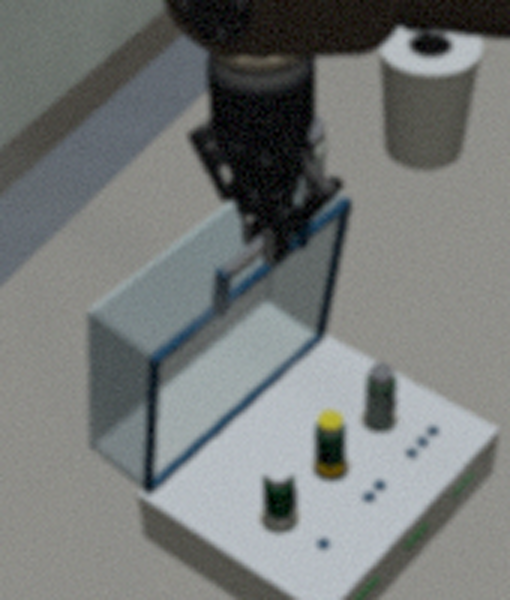

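The cover follows, now at about 1.41 rad, with low forces and the bar held.

Emit:
move_arm:
  targets:
    - {"dx": -0.0103, "dy": 0.0017, "dz": -0.0019, "yaw": 0}
    - {"dx": -0.0102, "dy": 0.0017, "dz": -0.0024, "yaw": 0}
    - {"dx": -0.0101, "dy": 0.0016, "dz": -0.0029, "yaw": 0}
    - {"dx": -0.0099, "dy": 0.0016, "dz": -0.0034, "yaw": 0}
    - {"dx": -0.0097, "dy": 0.0016, "dz": -0.0039, "yaw": 0}
    - {"dx": -0.0095, "dy": 0.0016, "dz": -0.0044, "yaw": 0}
    - {"dx": -0.0093, "dy": 0.0015, "dz": -0.0048, "yaw": 0}
    - {"dx": 0, "dy": 0, "dz": 0, "yaw": 0}
    - {"dx": 0, "dy": 0, "dz": 0, "yaw": 0}

```text
time_s: 20.62
tool_pos: [0.5247, 0.1252, 0.237]
eef_rot: [[-0.162, -0.002, 0.987], [-0.987, 0.0, -0.162], [0.0, -1.0, -0.002]]
ft_force: [0.1, -0.4, 1.2]
gripper_width: 0.0108
```

```bash
python3 - <<'E'
from cell import ctrl
import cv2,numpy as np
s=ctrl.state();print(s["time_s"],s["tool_pos"],s["gripper_width"],s["ft_force"])
c=ctrl.camera("side");im=c["img"][:,:,::-1]
cv2.imwrite("pics/side11.png",cv2.resize(im[60:260,160:330],None,fx=3,fy=3,interpolation=cv2.INTER_CUBIC))
E
```

```text
20.6167 [0.52473214 0.12518834 0.23695395] 0.010835508339931344 [ 0.12243673 -0.37455179  1.1893503 ]
```

View pics/side11.png

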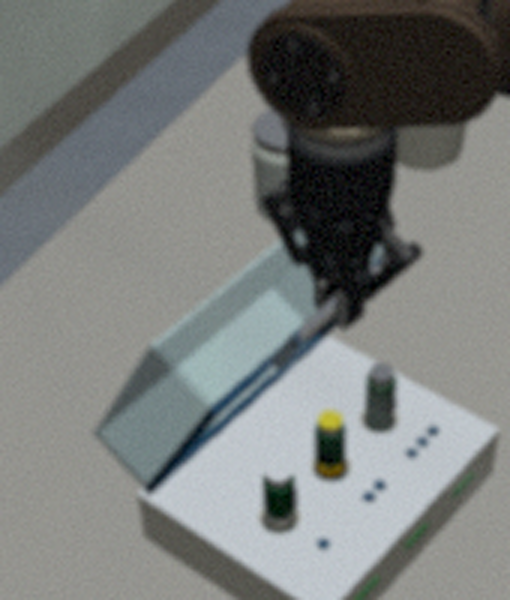

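Emit:
move_arm:
  targets:
    - {"dx": -0.0091, "dy": 0.0015, "dz": -0.0053, "yaw": 0}
    - {"dx": -0.0088, "dy": 0.0014, "dz": -0.0057, "yaw": 0}
    - {"dx": -0.0085, "dy": 0.0014, "dz": -0.0061, "yaw": 0}
    - {"dx": -0.0082, "dy": 0.0013, "dz": -0.0066, "yaw": 0}
    - {"dx": -0.0079, "dy": 0.0013, "dz": -0.0069, "yaw": 0}
    - {"dx": -0.0076, "dy": 0.0012, "dz": -0.0073, "yaw": 0}
    - {"dx": 0, "dy": 0, "dz": 0, "yaw": 0}
    - {"dx": 0, "dy": 0, "dz": 0, "yaw": 0}
    - {"dx": 0, "dy": 0, "dz": 0, "yaw": 0}
    - {"dx": 0, "dy": 0, "dz": 0, "yaw": 0}

```text
time_s: 21.5
tool_pos: [0.4751, 0.1333, 0.1998]
eef_rot: [[-0.163, -0.001, 0.987], [-0.987, 0.0, -0.163], [-0.0, -1.0, -0.001]]
ft_force: [-2.8, 1.1, 1.7]
gripper_width: 0.0106
```

```bash
python3 - <<'E'
from cell import ctrl
import cv2,numpy as np
s=ctrl.state();print(s["time_s"],s["tool_pos"],s["gripper_width"],s["ft_force"])
for n in("side","top","wrist"):
  c=ctrl.camera(n);np.savez(f"{n}12.npz",**c);im=c["img"][:,:,::-1];cv2.imwrite(f"pics/{n}12.png",im)
  if n=="side":cv2.imwrite("pics/side12c.png",cv2.resize(im[60:260,160:330],None,fx=3,fy=3,interpolation=cv2.INTER_CUBIC))
from h import *
hg=np.array([.6290,.1087]);th=-.1615;e=np.array([np.cos(th),np.sin(th)]);n_=np.array([-e[1],e[0]])
S=Cam("side12.npz")
for a in(.7,.785,.87):
  X=[[*(hg-.18*np.cos(a)*e+y*n_),.06+.18*np.sin(a)] for y in(.12,-.12)]
  print(a,((S.proj(X)-[160,60])*3).round(0), "bar",hg-.22*np.cos(a)*e,.06+.22*np.sin(a))
E
```

```text
21.5 [0.47507436 0.13327463 0.19983766] 0.01057349038979141 [-2.84143168  1.09917808  1.6906928 ]
0.7 [[273. 486.]
 [456. 310.]] bar [0.46292432 0.13575687] 0.20172789119229204
0.785 [[262. 470.]
 [446. 295.]] bar [0.4753997  0.13372439] 0.21550153984318052
0.87 [[250. 453.]
 [436. 280.]] bar [0.48898418 0.13151122] 0.22815236614561113
```

View pics/side12c.png

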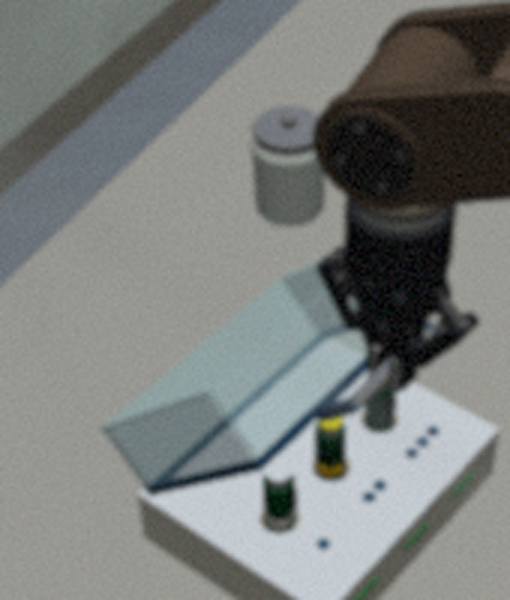

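View pics/top12.png

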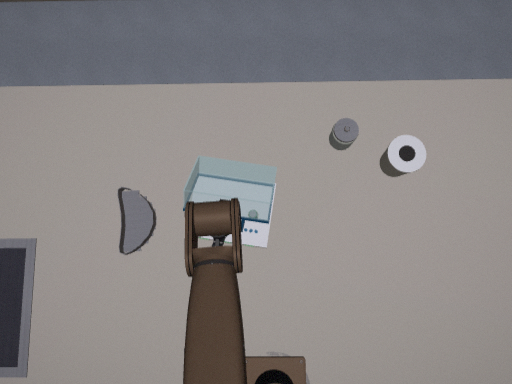

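View pics/wrist12.png

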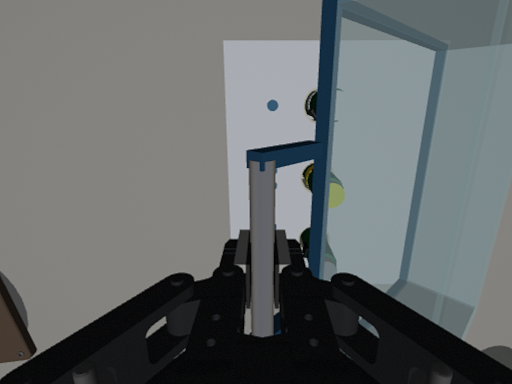

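The rim's front corner is at crop (260,466), against a prediction of (262,470) at 45°. The bar is between the pads and the bystanders haven't moved. I'll let it settle briefly, then hand in.

Emit:
move_arm:
  targets:
    - {"dx": 0, "dy": 0, "dz": 0, "yaw": 0}
    - {"dx": 0, "dy": 0, "dz": 0, "yaw": 0}
    - {"dx": 0, "dy": 0, "dz": 0, "yaw": 0}
    - {"dx": 0, "dy": 0, "dz": 0, "yaw": 0}
    - {"dx": 0, "dy": 0, "dz": 0, "yaw": 0}
    - {"dx": 0, "dy": 0, "dz": 0, "yaw": 0}

```text
time_s: 22.15
tool_pos: [0.4751, 0.1333, 0.1998]
eef_rot: [[-0.163, -0.0, 0.987], [-0.987, 0.0, -0.163], [-0.0, -1.0, -0.0]]
ft_force: [-4.4, 2.1, 4.3]
gripper_width: 0.0111
```

```bash
python3 - <<'E'
from cell import ctrl
s=ctrl.state();print(s["time_s"],s["tool_pos"],s["gripper_width"],s["ft_force"],abs(s["joint_velocities"]).max())
print(ctrl.finish_job())
E
```

```text
22.15 [0.47508102 0.133251   0.19978844] 0.011132002980641322 [-4.40534986  2.07687104  4.31598804] 0.0018943697279357853
the job is handed in; nothing more can be done
None
```

I put the white-banded handle in well 1 and then the yellow-banded one in well 2. I then brought the cover forward by its bar and handed the job in at 22.2 s, still holding it at about 45°. No verdict was reported.

**Last checks:**
- **White handle:** in the wrist picture its band, rim and disc matched a fully seated handle in well 1.
- **Yellow handle:** I judged its depth only from the side picture, where it stands level with the others, and from the height at which I let it go.
- **Plain handle, dish, bin and jar:** they looked unmoved in the pictures.
- **Cover:** the corner of its rim was within about 4 enlarged-crop pixels of the position predicted for 45°, a difference of roughly 1°. The bar was between the pads at an 11 mm reading. The arm was steady, with about 6.5 N at the wrist.

I gripped the bar twice: the first grip was too near the fingertips, so I let go and took it 6 mm deeper while the cover still rested on its stop. The first two move calls were refused for missing keys, with no effect. No check failed.

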